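Check a roller track by running a fingertip along it

TASK

Check that the rollers of the spring-mounted roller track turn freely: run your fingertips lightly along the tops of the six rollers, starting at the end with the upright stop plate and going to the open end, so that every roller turns in order. Press only lightly, so that the springs are never squeezed down to their stops, then lift clear and let the track come up. Grasp nothing, and leave the other things on the bench where they are.

Things in the scene. Friction and masses are not known exactly. Their poses are not given: they have to be found in the camera images.
- track: aluminium foot of the roller track, fixed to the bench, 300 x 92; origin mid-underside, on the bench; x runs along the row from stop plate to open end, z up. Six plain grey rollers, 28 in diameter, 64 long, lie crosswise in a row, 34 between axes, between dark side plates (77 apart outside, tops 5 below the roller tops)
- stop_top (a point): middle of the top edge of the upright plywood stop plate, 100 above the bench (24 higher than the roller tops), plate 6 thick and 92 wide; its inner face is 59 before the first roller's axis
- first_crown (a point): point on the foot that marks the top of the first roller (beside the stop plate), mid-length, with the springs up: 76 above the bench; it does not sink with the rollers
- last_crown (a point): the same for the sixth and last roller, at the open end; 170 from first_crown
- bed (a joint): how far the springs are squeezed, m: the six rollers sink together. 0 = up, 0.014 = down on the stops. It starts to sink at about 3 N pressed on the rollers and takes about 4 N more for each 10 mm; it comes up by itself
- roller1 (a joint): turn of the first roller counted from the stop plate, rad, 0 at the start; grows when its top is dragged from the stop plate towards the open end; no spring, little friction
- roller2 (a joint): turn of the second roller counted from the stop plate, rad, 0 at the start; grows when its top is dragged from the stop plate towards the open end; no spring, little friction
- roller3 (a joint): turn of the third roller counted from the stop plate, rad, 0 at the start; grows when its top is dragged from the stop plate towards the open end; no spring, little friction
- roller4 (a joint): turn of the fourth roller counted from the stop plate, rad, 0 at the start; grows when its top is dragged from the stop plate towards the open end; no spring, little friction
- roller5 (a joint): turn of the fifth roller counted from the stop plate, rad, 0 at the start; grows when its top is dragged from the stop plate towards the open end; no spring, little friction
- roller6 (a joint): turn of the sixth roller counted from the stop plate, rad, 0 at the start; grows when its top is dragged from the stop plate towards the open end; no spring, little friction
- tape: yellow roll of tape lying flat beside the track, 90 across, 24 high; bystander, origin at its underside
- offcut: pale wood offcut beside the track, 90 x 35 x 22; bystander, origin at its underside
- jar_lid: black round lid beside the track, 52 across, 14 high; bystander, origin at its underside
- clamp: small bar clamp lying beside the track, about 140 x 55, 20 high; bystander, origin at its underside
- glue: yellow glue bottle, 60 across, 160 high, standing apart from the track; bystander, origin at its underside
- mug: white mug, 80 across, 90 high, standing apart from the track; bystander, origin at its underside

How it is judged:
On the way, in this order (a step that is already met when the one before it is completed fails the run):
1. the first roller from the stop plate has turned (value of joint roller1 above 0.3 rad).
2. the second roller from the stop plate has turned (value of joint roller2 above 0.3 rad).
3. the third roller from the stop plate has turned (value of joint roller3 above 0.3 rad).
4. the fourth roller from the stop plate has turned (value of joint roller4 above 0.3 rad).
5. the fifth roller from the stop plate has turned (value of joint roller5 above 0.3 rad).
6. the sixth roller from the stop plate has turned (value of joint roller6 above 0.3 rad).
At the end, for the whole second after the job is handed in: all six rollers have turned more than 0.3 rad in the sense of a stroke from the stop plate to the open end, the springs are up again (within 2 mm), and every bystander is within 15 mm of where it was (value of joint each of roller1, roller2, roller3, roller4, roller5, roller6 above 0.3 rad and value of joint bed below 0.002 m and distance of each of tape, offcut, jar_lid, clamp, glue, mug from where it was at the start of the episode below 0.015 m); the robot touches nothing.
It fails at once if the springs are squeezed down to their stops (more than 12.5 mm) (value of joint bed above 0.0125 m).
It fails at once if the robot presses or knocks the track harder than 25 N (contact force between any of the arm, the fingers and track above 25 N).
It fails at once if a bystander is pushed, lifted or carried by more than 15 mm (distance of any of tape, offcut, jar_lid, clamp, glue, mug from where it was at the start of the episode above 0.015 m).
It also fails if it takes over 48 s, if anything falls off the work surface, if the arm or the gripper's body presses on something with over 40 N, if the wrist force passes 120 N, or if a joint passes its speed limit or range.

ROBOT

A 6-joint arm with a two-finger parallel gripper is mounted at the origin on the work surface. World frame = base frame: x ahead of the robot, y to its left, z up, the work surface at z = 0. Lengths are in m, angles in rad, forces in N, time in s.
With the tool pointing down it reaches from about 0.4 to 0.825 m from the base axis. Payload 7 kg.
Tool frame: the origin (TCP) lies between the finger pads; the fingertips stand 8 mm ahead of it and the grasp point (between the pads) lies 11 mm behind it (arm.finger_overhang is the distance from the TCP to the fingertips, in m); z points along the fingers, y is the line along which they close (so a half turn about z gives the same grasp; the last joint's range is limited). The gripper opens to 88 mm and grips with 3 to 60 N. Pads are 19 mm wide; open, the fingers measure 130 mm over their backs; the gripper's body (78 mm by 193 mm) begins 47 mm behind the grasp point.
Start: joints at [1.497, 0.359, 0.012, 0, -1.224, -0.288], TCP at [0.239, 0.631, 0.196] pointing down, gripper open.
Joint ranges: [-3.07, 3.07], [-1.43, 2.12], [-1.02, 1.25], [-3.03, 1.67], [-3.05, -0], [-3.03, 3.03]. Speed limits (rad/s): [2.39, 2.39, 3.01, 3.14, 3.14, 3.14].

INTERFACE

Orientations are given as [roll, pitch, yaw] about the fixed x, y, z axes, in that order (R = Rz(yaw) Ry(pitch) Rx(roll)).
In Python, from station import arm gives the robot as it stands.
- The arm moves only by the tool move_arm, never from a script. Its argument "rows" is text: rows parted by semicolons, each of 7 numbers parted by spaces: the turn, a rotation vector about the tool's x, y, z in degrees, then the shift along the tool's x, y, z in m, then the finger opening in m, from 0 to 0.0876. A call has 1 to 8 rows; each row shifts and turns the commanded pose from where the row before left it, along the tool's axes as they then stand; what a row does not reach is not made up. A row lasts 1/8 s, in which the tool goes at most 62.5 mm and 10.7 degrees, less where a joint would pass 70% of its speed; a pose out of reach is approached as far as the arm can. A call is refused whole if a number of a shift passes 0.0625 or a number of a turn 10.7, either way. A call with a gripper value outside its range is refused whole. The fingers move at their own pace and stop on an object; "squeeze" is the grip in N (left out, the last holds). Time passes only in rows, so rows that do not move let the fingers close. It gives the time, the measured TCP pose, the force, the opening and the grip force at its end, in the units of the state.
- arm.get_state(): the state, without advancing time (a new reading comes with each control period).
- arm.grab_frame(name): name is "scene" or "top" or "wrist"; returns (picture, depth): 420x560x3 uint8, blue, green, red; 420x560 float32, m along the optical axis (not along the pixel's ray), 0 where there is no reading.
- arm.camera_model(name): a dict with "mtx" (3x3 intrinsics, pixels), "camera_from_world" (4x4, takes a point from world to camera coordinates); the wrist camera has in their place "mount" (4x4, takes a point from camera to tool coordinates, whose origin is the TCP and whose axes are the flange's). Camera axes: x right, y down, z forward; pixel columns grow to the right and rows downward; lengths in m; the calibration is good to about 2 mm. A picture is of the moment at which its call begins: read the wrist's pose just before it. camera_model takes no time and is no camera call.
- arm.job_done(): hands the job in; it is judged then, once.
The state is a dict: "t": time; "q": joint angles; "qd": joint speeds; "joint_efforts": joint torques, N m; "eef_pos": TCP position; "ee_rot": TCP orientation; "force": force on the tool from outside, world axes, zero at the start; "moment": the same for the moment, N m; "width": finger opening in m; "gripper_force": force on a finger pad.
Only numpy, scipy, OpenCV 4.12 (cv2) and the standard library are available. Lean on these libraries where they do the work, as an engineer would, in place of code of your own. Each camera call takes 0.05 s, during which the arm holds its last target. There are 200 camera calls.

## Working session

There is one attempt and no reset: what is moved stays moved. The work goes in short steps, Python scripts to look and compute and a tool call to move; the robot and the scene stay as the last step left them, time stands still between calls to the robot, and variables do not carry over. Pictures are saved under pics/ and viewed, at most 10 in all, crops included, and the job is handed in when it is done.

Besides the shell and the picture viewer there is one more tool, called after "Request:" as name(argument=value, ...) on one line, values as JSON. move_arm: Moves the arm, as the interface text tells. Its arguments: {"type":"object","properties":{"rows":{"type":"string"},"squeeze":{"type":"number"}},"required":["rows"]}

```bash
mkdir -p pics; ls; python3 - <<'E'
from station import arm
import cv2,numpy as np
s=arm.get_state();print(s)
for n in("top","scene"):
    im,d=arm.grab_frame(n);cv2.imwrite(f"pics/{n}0.png",im);np.save(f"{n}0.npy",d)
    print(n,arm.camera_model(n))
E
```

```text
pics
{'t': 0.0, 'q': array([ 1.49704232e+00,  3.59381800e-01,  1.10526370e-02, -3.06511498e-04,
       -1.22410658e+00, -2.88117735e-01]), 'qd': array([-0.0011985 ,  0.00201446,  0.00114875,  0.00060479, -0.00160122,
       -0.00064784]), 'joint_efforts': array([-1.84541437e-03, -5.82711983e+01,  2.93053079e+01,  6.99680284e+00,
        6.86382395e-03, -1.73519720e-04]), 'eef_pos': array([0.2388108 , 0.63076594, 0.19513118]), 'ee_rot': array([ 3.13993894e+00, -1.89611422e-04, -3.61975967e-01]), 'force': array([0.24033011, 0.05006726, 0.24383175]), 'moment': array([-0.01044612,  0.02740151,  0.00673424]), 'gripper_force': 0.0, 'width': 0.08760678054756361}
top {'mtx': array([[438.52904574,   0.        , 279.45286163],
       [  0.        , 438.52904574, 209.17499037],
       [  0.        ,   0.        ,   1.        ]]), 'camera_from_world': array([[ 0.01408849, -0.99988709, -0.00522628,  0.00888214],
       [-0.99714708, -0.01366186, -0.07423649,  0.57850301],
       [ 0.07415671,  0.00625725, -0.99722697,  1.21584157],
       [ 0.        ,  0.        ,  0.        ,  1.        ]])}
scene {'mtx': array([[457.41798456,   0.        , 280.68525699],
       [  0.        , 457.41798456, 201.95852402],
       [  0.        ,   0.        ,   1.        ]]), 'camera_from_world': array([[-0.68575666,  0.72781251, -0.00517248,  0.39941873],
       [ 0.57195258,  0.53448063, -0.62225452, -0.28591965],
       [-0.45012003, -0.4296736 , -0.7827979 ,  1.85550105],
       [ 0.        ,  0.        ,  0.        ,  1.        ]])}
```

View pics/top0.png

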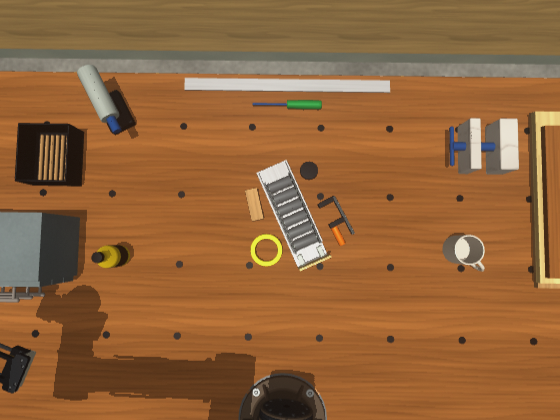

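View pics/scene0.png

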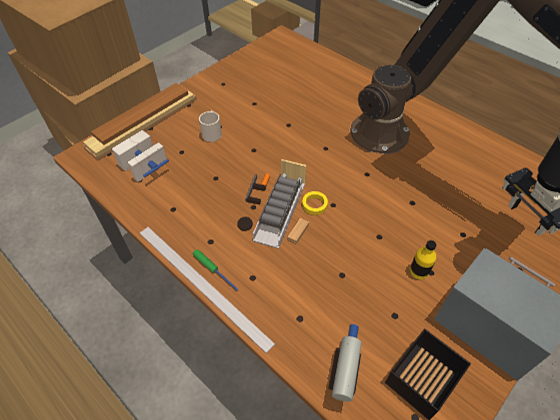

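The top view shows the track running from the stop plate (about 315,262) to the open end (about 272,172). The bystanders are close by and the glue stands at about (108,256). Next I'll measure from depth and rays.

```bash
cat > h.py <<'E'
import numpy as np,cv2
from station import arm
def cloud(name,d):
    m=arm.camera_model(name);K=m["mtx"];T=np.linalg.inv(m["camera_from_world"])
    v,u=np.mgrid[:d.shape[0],:d.shape[1]]
    P=np.stack([(u-K[0,2])/K[0,0]*d,(v-K[1,2])/K[1,1]*d,d],-1)
    return P@T[:3,:3].T+T[:3,3]
E
python3 - <<'E'
from h import *
im=cv2.imread("pics/top0.png");P=cloud("top",np.load("top0.npy"))
roi=np.zeros(im.shape[:2],bool);roi[155:275,240:340]=1
z=P[...,2]
m=roi&(z>.084)&(z<.12);print("plate",m.sum(),P[m].mean(0) if m.any() else 0,P[m].max(0))
m=roi&(z>.055)&(z<.084);Q=P[m];print("rollers",m.sum(),Q.mean(0),np.percentile(Q[:,2],[5,50,95]))
(cx,cy),sz,a=cv2.minAreaRect(Q[:,:2].astype(np.float32));print(cx,cy,sz,a)
c=Q[:,:2].mean(0);w,V=np.linalg.eigh(np.cov(Q[:,:2].T));x=V[:,1];x=x*np.sign(x[0]);print("axis",x,np.degrees(np.arctan2(x[1],x[0])))
t=(Q[:,:2]-c)@x;print(t.min(),t.max())
hh=[(round(b,3),round(Q[(t>b)&(t<b+.004),2].mean(),4)) for b in np.arange(-.11,.11,.004) if ((t>b)&(t<b+.004)).any()];print(hh)
m=roi&(z>.01)&(z<.1);r=cv2.minAreaRect(P[m][:,:2].astype(np.float32));print(r)
cv2.imwrite("pics/crop.png",cv2.resize(im[150:280,235:365],None,fx=4,fy=4,interpolation=cv2.INTER_CUBIC))
print(P[[255,245],[108,465]])
E
```

```text
plate 96 [ 0.43264658 -0.07868905  0.09847909] [ 0.45361175 -0.03676332  0.10401052]
rollers 1776 [ 0.56315814 -0.01908571  0.07184861] [0.06321456 0.07260307 0.07776648]
0.5486435890197754 -0.027530327439308167 (0.24946515262126923, 0.08786056190729141) 24.05208969116211
axis [0.90918461 0.41639326] 24.607087165096573
-0.14145054154875097 0.10840217322046926
[(np.float64(-0.106), np.float64(0.07)), (np.float64(-0.102), np.float64(0.0689)), (np.float64(-0.098), np.float64(0.0646)), (np.float64(-0.094), np.float64(0.0707)), (np.float64(-0.09), np.float64(0.0732)), (np.float64(-0.086), np.float64(0.0743)), (np.float64(-0.082), np.float64(0.074)), (np.float64(-0.078), np.float64(0.0734)), (np.float64(-0.074), np.float64(0.0716)), (np.float64(-0.07), np.float64(0.0664)), (np.float64(-0.066), np.float64(0.0668)), (np.float64(-0.062), np.float64(0.0692)), (np.float64(-0.058), np.float64(0.0721)), (np.float64(-0.054), np.float64(0.0741)), (np.float64(-0.05), np.float64(0.0744)), (np.float64(-0.046), np.float64(0.0744)), (np.float64(-0.042), np.float64(0.0728)), (np.float64(-0.038), np.float
[... 972 characters left out ...]
058), np.float64(0.0736)), (np.float64(0.062), np.float64(0.072)), (np.float64(0.066), np.float64(0.0662)), (np.float64(0.07), np.float64(0.0701)), (np.float64(0.074), np.float64(0.0677)), (np.float64(0.078), np.float64(0.0728)), (np.float64(0.082), np.float64(0.0749)), (np.float64(0.086), np.float64(0.0743)), (np.float64(0.09), np.float64(0.0737)), (np.float64(0.094), np.float64(0.0726)), (np.float64(0.098), np.float64(0.0675)), (np.float64(0.102), np.float64(0.0654)), (np.float64(0.106), np.float64(0.0664))]
((0.5636649131774902, -0.02285991609096527), (0.3077057898044586, 0.2618400752544403), 6.078915596008301)
[[ 0.44628249  0.4576092   0.11903258]
 [ 0.48489904 -0.50921533  0.00823752]]
```

View pics/crop.png

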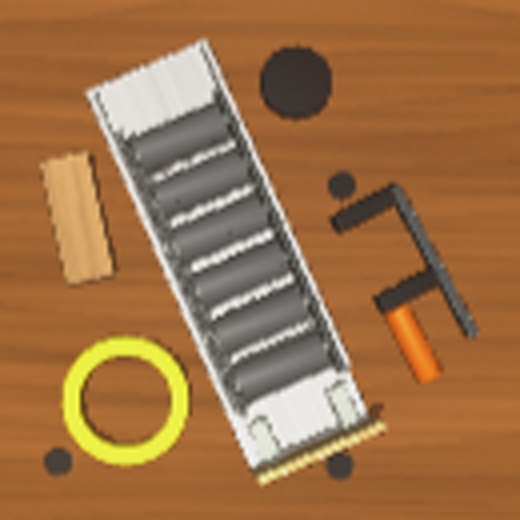

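```bash
python3 - <<'E'
from h import *
P=cloud("top",np.load("top0.npy"));roi=np.zeros(P.shape[:2],bool);roi[155:275,240:340]=1
c=np.array([.5632,-.0191]);a=np.radians(24.4)
for i in range(3):
    x=np.array([np.cos(a),np.sin(a)]);y=np.array([-x[1],x[0]])
    z=P[...,2];t=(P[...,:2]-c)@x;n=(P[...,:2]-c)@y
    m=roi&(z>.06)&(z<.082)&(abs(t)<.1)
    C=[]
    for b in np.arange(-.09,.09,.01):
        k=m&(t>b)&(t<b+.01); C.append((b+.005,(np.percentile(n[k],3)+np.percentile(n[k],97))/2,np.ptp(n[k])))
    C=np.array(C);s,o=np.polyfit(C[:,0],C[:,1],1);a+=np.arctan(s);c=c+o*y
    print(np.degrees(a),c,C[:,2].mean())
x=np.array([np.cos(a),np.sin(a)]);y=np.array([-x[1],x[0]])
t=(P[...,:2]-c)@x;n=(P[...,:2]-c)@y
k=roi&(abs(n)<.025)&(z>.071)&(z<.082)&(abs(t)<.11)
ph=np.angle(np.exp(2j*np.pi*t[k]/.034).mean())/2/np.pi*.034
print("crown phase",ph, "t1",ph-.034*round((ph+.084)/.034))
k=roi&(z>.085)&(z<.115);print("plate t,n",np.median(t[k]),n[k].min(),n[k].max())
t1=ph-.034*round((ph+.084)/.034)
print("r1",c+x*t1,"r6",c+x*(t1+.17))
m=arm.camera_model("top");K=m["mtx"];T=m["camera_from_world"]
img=cv2.imread("pics/top0.png")
for i in range(6):
    p=T@np.r_[c+x*(t1+.034*i),.076,1];u=K@p[:3];print((u/u[2])[:2].round(),end=" ")
E
```

```text
24.48193700918918 [ 0.56310267 -0.01888543] 0.07635778798461798
24.48226351483153 [ 0.56310139 -0.01888264] 0.07635702835866168
24.48226342859289 [ 0.5631014  -0.01888264] 0.0763570250193031
crown phase -0.01432400144322299 t1 -0.082324001443223
plate t,n -0.14357752074878904 -0.04649170869027038 0.04552246957853321
r1 [ 0.48817918 -0.05299865] r6 [0.64289441 0.01745131]
[305. 242.] [300. 230.] [295. 218.] [290. 207.] [285. 195.] [279. 184.]
```

Request:
move_arm(rows="0 0 0 0 0 -0.04 0.0; 0 0 0 0 0 -0.04 0")

```text
t: 0.35
eef_pos: [0.2389, 0.6308, 0.2761]
ee_rot: [3.139, -0.001, -0.362]
force: [-0.0, 0.6, -0.3]
width: 0.0734
gripper_force: 0.0
```

Request:
move_arm(rows="0 0 0 0.041 0.035 0 0;0 0 0 0.041 0.035 0 0;0 0 0 0.041 0.035 0 0;0 0 0 0.041 0.035 0 0;0 0 0 0.041 0.035 0 0;0 0 0 0.041 0.035 0 0;0 0 0 0.041 0.035 0 0;0 0 0 0 0 0 0")

```text
t: 1.35
eef_pos: [0.4216, 0.2976, 0.2762]
ee_rot: [3.141, 0.0, -0.366]
force: [-0.4, -0.0, 0.2]
width: 0.0006
gripper_force: 0.0
```

Request:
move_arm(rows="0 0 0 0.0238 0.0463 0 0;0 0 0 0.0238 0.0463 0 0;0 0 0 0.0238 0.0463 0 0;0 0 0 0.0238 0.0463 0 0;0 0 0 0.0238 0.0463 0 0;0 0 0 0.0238 0.0463 0 0;0 0 0 0.0238 0.0463 0 0;0 0 0 0 0 0 0")

```text
t: 2.35
eef_pos: [0.4616, -0.0639, 0.2756]
ee_rot: [3.141, 0.001, -0.366]
force: [0.3, 0.8, 0.8]
width: 0.0005
gripper_force: 0.0
```

Request:
move_arm(rows="0 0 -9 0 0 0 0;0 0 -9 0 0 0 0;0 0 -9 0 0 0 0;0 0 -9 0 0 0 0;0 0 -9.2 0 0 0 0;0 0 0 0 0 0 0")

```text
t: 3.1
eef_pos: [0.4617, -0.0604, 0.2759]
ee_rot: [-3.141, 0.0, 0.427]
force: [-0.1, -0.1, -0.1]
width: 0.0009
gripper_force: 0.0
```

```bash
python3 - <<'E'
from h import *
s=arm.get_state();print(s["eef_pos"],s["ee_rot"],s["q"],s["force"])
im,d=arm.grab_frame("wrist");cv2.imwrite("pics/w1.png",im)
m=arm.camera_model("wrist");print(m)
from scipy.spatial.transform import Rotation as R
K=m["mtx"];M=np.linalg.inv(m["mount"]);T=np.eye(4);T[:3,:3]=R.from_euler("xyz",s["ee_rot"]).as_matrix();T[:3,3]=s["eef_pos"]
for p in ([.48818,-.053,.076],[.64289,.01745,.076]):
    q=M@np.linalg.inv(T)@np.r_[p,1];u=K@q[:3];print((u/u[2])[:2])
E
```

```text
[ 0.46173658 -0.06044572  0.27586288] [-3.14127747e+00  2.50732462e-04  4.27196663e-01] [ 2.94071772e-01 -4.06844160e-02 -2.92350727e-01 -2.88166436e-04
 -1.31942037e+00  1.70399290e+00] [-0.13551234 -0.07082361 -0.09764264]
{'mtx': array([[322.51983047,   0.        , 280.31951095],
       [  0.        , 322.51983047, 215.2731137 ],
       [  0.        ,   0.        ,   1.        ]]), 'mount': array([[ 1.39580367e-03, -9.53407528e-01, -3.01682178e-01,
         8.22083900e-02],
       [ 9.99998919e-01,  1.47018560e-03, -1.95035031e-05,
        -4.85905016e-04],
       [ 4.62123581e-04, -3.01681825e-01,  9.53408550e-01,
        -1.89470491e-01],
       [ 0.00000000e+00,  0.00000000e+00,  0.00000000e+00,
         1.00000000e+00]])}
[284.33791911 161.21055533]
[285.1600178   -2.38612844]
```

View pics/w1.png

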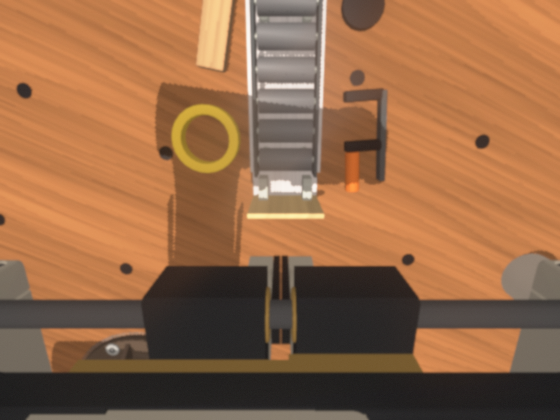

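The wrist view shows roller 1 at about (287,160) against a predicted (284,161), so the position holds. I'll descend between the plate and roller 1.

Request:
move_arm(rows="0 0 0 0 0.004 0.05 0;0 0 0 0 0 0.05 0;0 0 0 0 0 0.05 0;0 0 0 0 0 0.03 0;0 0 0 0 0 0.011 0;0 0 0 0 0 0 0;0 0 0 0 0 0 0")

```text
t: 4.03
eef_pos: [0.4645, -0.0649, 0.0864]
ee_rot: [3.141, -0.002, 0.427]
force: [-0.0, -0.5, 0.2]
width: 0.0002
gripper_force: 0.0
```

Request:
move_arm(rows="0 0 0 0 0 0.006 0;0 0 0 0 0 0 0;0 0 0 0 0 0 0")

```text
t: 4.4
eef_pos: [0.4635, -0.0652, 0.0793]
ee_rot: [3.141, -0.0, 0.427]
force: [-0.1, 0.1, -0.9]
width: 0.0004
gripper_force: 0.0
```

Request:
move_arm(rows="0 0 0 0.005 0 0 0;0 0 0 0.004 0 0 0;0 0 0 0.004 0 0 0;0 0 0 0.004 0 0 0;0 0 0 0.003 0 0 0")

```text
t: 5.03
eef_pos: [0.4818, -0.0568, 0.079]
ee_rot: [-3.142, 0.0, 0.427]
force: [1.1, -1.0, 0.2]
width: 0.0005
gripper_force: 0.0
```

```bash
python3 - <<'E'
from h import *
s=arm.get_state();print(s["eef_pos"],s["force"],s["moment"])
im,d=arm.grab_frame("wrist");cv2.imwrite("pics/w2.png",im[150:420]);im,d=arm.grab_frame("scene")
cv2.imwrite("pics/s2.png",cv2.resize(im[130:280,220:360],None,fx=4,fy=4,interpolation=cv2.INTER_CUBIC))
for i in range(3):print(arm.get_state()["force"]);arm.grab_frame("top")
E
```

```text
[ 0.48183576 -0.05676148  0.07899322] [ 1.05501279 -0.97007459  0.23688497] [-0.0149009  -0.05282033  0.02792509]
[-1.281372    1.00357134  0.68310354]
[ 0.21758148 -0.22368632  0.1739511 ]
[ 0.93567029 -0.46347266 -0.77501064]
```

View pics/w2.png

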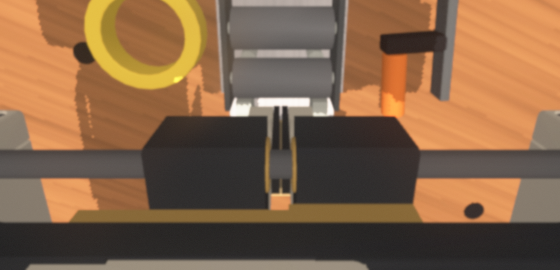

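View pics/s2.png

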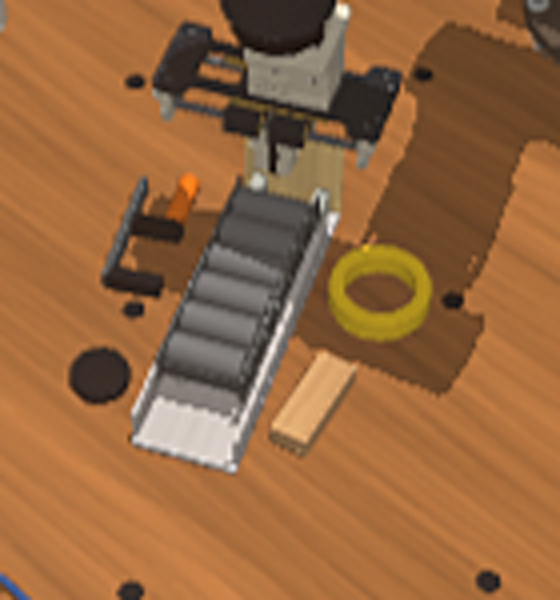

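The wrist crop puts roller 1 at about row 77 with the tips (about row 110) still just behind it. The scene crop also shows the fingers between the plate and roller 1, so there is no contact yet. I'll measure the tip geometry from wrist depth.

```bash
python3 - <<'E'
from h import *
im,d=arm.grab_frame("wrist");m=arm.camera_model("wrist");K=m["mtx"];M=m["mount"]
for u in (262,298,284):
  for v in range(215,300,6):
    z=d[v,u];p=M@np.r_[(u-K[0,2])/K[0,0]*z,(v-K[1,2])/K[1,1]*z,z,1];print(u,v,p[:3].round(4),im[v,u])
E
```

```text
262 215 [ 0.0201 -0.0122  0.0072] [101 104 109]
262 221 [ 0.0171 -0.0121  0.0042] [105 109 114]
262 227 [ 0.0132 -0.0121  0.0039] [109 112 118]
262 233 [ 0.0099 -0.0121  0.0019] [105 108 114]
262 239 [ 0.0055 -0.0122  0.0027] [101 104 109]
262 245 [ 0.0003 -0.0124  0.0051] [ 93  96 100]
262 251 [-0.0326 -0.0165  0.0698] [246 250 253]
262 257 [ 0.0119 -0.0098 -0.0383] [151 166 179]
262 263 [ 0.0111 -0.0096 -0.0436] [129 146 157]
262 269 [ 0.0387 -0.0058 -0.1042] [44 46 49]
262 275 [ 0.0392 -0.0056 -0.1088] [44 45 48]
262 281 [ 0.0387 -0.0054 -0.1113] [45 46 49]
262 287 [ 0.0389 -0.0052 -0.1148] [41 41 44]
262 293 [ 0.0388 -0.0051 -0.1176] [43 43 46]
262 299 [ 0.0385 -0.005  -0.1198] [49 49 51]
298 215 [0.0198 0.0109 0.0084] [ 98 101 107]
298 221 [0.0169 0.0108 0.005 ] [105 106 112]
298 227 [0.0132 0.0108 0.0038] [110 112 117]
298 233 [0.0099 0.0107 0.0019] [107 110 116]
298 239 [0.0056 0.0108 0.0024] [101 104 109]
298 245 [0.0002 0.0111 0.0055] [ 94  97 102]
298 251 [-0.0324  0.015   0.0694] [244 248 252]
298 257 [ 0.0115  0.0087 -0.0373] [150 165 178]
298 263 [ 0.0108  0.0084 -0.0429
[... 263 characters left out ...]
39 -0.1201] [47 48 49]
284 215 [0.02   0.0019 0.0076] [ 98 101 106]
284 221 [0.0171 0.0018 0.0042] [105 107 112]
284 227 [0.0134 0.0019 0.0032] [109 111 117]
284 233 [0.0099 0.0019 0.002 ] [107 110 114]
284 239 [0.0055 0.0019 0.0026] [102 105 109]
284 245 [0.0002 0.0019 0.0053] [ 93  97 101]
284 251 [-0.0329  0.0028  0.0705] [246 249 252]
284 257 [ 0.0099  0.0015 -0.0339] [59 62 67]
284 263 [ 0.0096  0.0014 -0.0405] [42 43 48]
284 269 [ 0.0099  0.0013 -0.0477] [43 44 47]
284 275 [ 0.0097  0.0013 -0.0534] [40 42 44]
284 281 [ 0.0098  0.0012 -0.0592] [40 42 45]
284 287 [ 0.0102  0.0012 -0.0652] [37 38 42]
284 293 [ 0.01    0.0011 -0.0698] [37 39 42]
284 299 [ 0.0096  0.0011 -0.0737] [50 51 56]
```

```bash
python3 - <<'E'
from h import *
print(arm.finger_overhang)
s=arm.get_state();e=s["eef_pos"]
im,d=arm.grab_frame("scene");m=arm.camera_model("scene");K=m["mtx"];T=m["camera_from_world"]
for dz in (-.008,0,.011,.033,.06):
    p=T@np.r_[e[:2],e[2]+dz,1];u=K@p[:3];u=u/u[2];print(dz,u[:2].round(1))
P=cloud("scene",d)
for v in range(160,184,2): print(v,[(P[v,u]-e).round(3).tolist() for u in (286,290,294)])
cv2.imwrite("pics/s3.png",cv2.resize(im[140:210,255:325],None,fx=8,fy=8,interpolation=cv2.INTER_NEAREST))
E
```

```text
0.008
-0.008 [288.5 177.7]
0 [288.5 176.2]
0.011 [288.5 174.1]
0.033 [288.6 169.8]
0.06 [288.7 164.4]
160 [[0.028, 0.013, 0.113], [0.024, 0.028, 0.12], [0.016, 0.037, 0.12]]
162 [[0.013, -0.0, 0.082], [0.03, 0.033, 0.119], [0.018, 0.04, 0.115]]
164 [[0.014, 0.0, 0.073], [0.028, 0.031, 0.106], [0.023, 0.044, 0.111]]
166 [[0.012, -0.001, 0.061], [0.004, 0.01, 0.062], [0.023, 0.045, 0.103]]
168 [[0.012, -0.001, 0.052], [0.009, 0.014, 0.059], [-0.05, -0.019, -0.012]]
170 [[0.01, -0.003, 0.037], [0.007, 0.013, 0.048], [-0.047, -0.017, -0.018]]
172 [[-0.035, -0.044, -0.039], [0.007, 0.013, 0.038], [-0.047, -0.016, -0.029]]
174 [[-0.033, -0.043, -0.048], [-0.044, -0.033, -0.049], [-0.046, -0.015, -0.037]]
176 [[-0.031, -0.041, -0.056], [-0.042, -0.031, -0.057], [-0.051, -0.019, -0.055]]
178 [[0.01, -0.002, -0.003], [-0.001, 0.006, -0.005], [-0.049, -0.017, -0.063]]
180 [[0.013, -0.0, -0.009], [0.006, 0.013, -0.005], [0.001, 0.026, 0.001]]
182 [[0.022, 0.008, -0.007], [0.011, 0.017, -0.008], [0.002, 0.028, -0.007]]
```

View pics/s3.png

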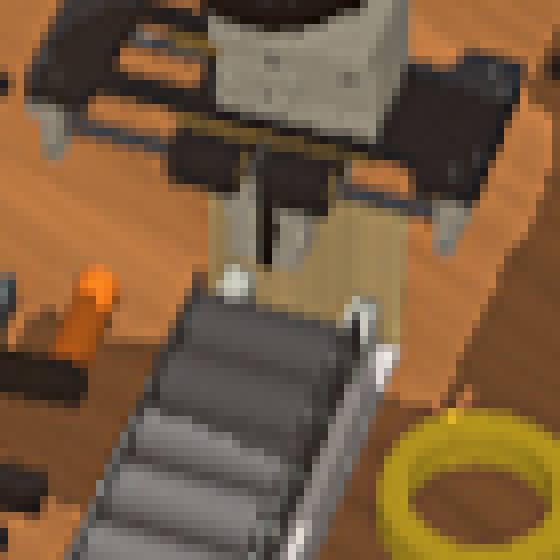

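Both cameras show the fingertips ending about 35 mm above the reported TCP, not 8 mm below it. I'll check against the saved open-gripper frame and the surrounding gripper geometry before going lower.

```bash
python3 - <<'E'
from h import *
from scipy.spatial.transform import Rotation as R
def tool(P,e,r): return (P-e)@R.from_euler("xyz",r).as_matrix()
P=cloud("scene",np.load("scene0.npy"));q=tool(P,np.array([.2388,.6308,.1951]),[np.pi,0,-.362])
def rep(q,z,lo):
    k=(abs(q[...,0])<.06)&(abs(q[...,1])<.12)&(z>lo)
    Q=q[k]
    for b in np.arange(-.12,.12,.015):
        s=Q[(Q[:,1]>b)&(Q[:,1]<b+.015)]
        if len(s): print(round(b,3),"max tool z",np.sort(s[:,2])[-3:].round(3),"x",s[s[:,2]>s[:,2].max()-.02][:,0].min().round(3),s[s[:,2]>s[:,2].max()-.02][:,0].max().round(3))
print("open");rep(q,P[...,2],.1)
s=arm.get_state();im,d=arm.grab_frame("scene");P=cloud("scene",d);q=tool(P,s["eef_pos"],s["ee_rot"])
print("closed");rep(q,P[...,2],.106)
E
```

```text
open
-0.12 max tool z [0.025 0.029] x 0.058 0.058
-0.105 max tool z [-0.12  -0.12  -0.118] x 0.027 0.043
-0.09 max tool z [-0.098 -0.097 -0.095] x 0.01 0.042
-0.075 max tool z [-0.037 -0.036 -0.035] x -0.009 0.015
-0.06 max tool z [-0.035 -0.032 -0.031] x -0.006 0.014
-0.045 max tool z [-0.057 -0.042 -0.037] x 0.008 0.009
-0.03 max tool z [-0.11  -0.11  -0.109] x 0.025 0.034
-0.015 max tool z [-0.109 -0.108 -0.108] x 0.022 0.034
0.0 max tool z [-0.109 -0.108 -0.107] x 0.02 0.035
0.015 max tool z [-0.11  -0.109 -0.105] x 0.019 0.035
0.03 max tool z [-0.031 -0.031 -0.029] x -0.01 0.013
0.045 max tool z [-0.035 -0.035 -0.031] x 0.008 0.014
0.06 max tool z [-0.103 -0.102 -0.068] x 0.012 0.012
0.075 max tool z [-0.099 -0.098 -0.097] x 0.035 0.043
0.09 max tool z [-0.127 -0.125 -0.123] x -0.035 0.042
closed
-0.12 max tool z [-0.383 -0.383 -0.378] x 0.051 0.059
-0.105 max tool z [-0.13  -0.126 -0.124] x -0.035 0.045
-0.09 max tool z [-0.1   -0.099 -0.099] x 0.029 0.041
-0.075 max tool z [-0.109 -0.109 -0.106] x 0.028 0.033
-0.06 max tool z [-0.11  -0.109 -0.109] x 0.023 0.035
-0.045 max tool z [-0.102 -0.098 -0.094] x 0.005 0.042
-0.03 max tool z [-0.043 -0.039 -0.038] x 0.001 0.015
-0.015 max tool z [-0.036 -0.036 -0.035] x 0.008 0.016
0.0 max tool z [-0.034 -0.031 -0.03 ] x 0.006 0.015
0.015 max tool z [-0.065 -0.063 -0.055] x 0.013 0.015
0.03 max tool z [-0.109 -0.106 -0.103] x -0.026 0.041
0.045 max tool z [-0.109 -0.109 -0.106] x -0.029 0.035
0.06 max tool z [-0.109 -0.108 -0.107] x -0.03 0.035
0.075 max tool z [-0.099 -0.097 -0.094] x 0.006 0.041
0.09 max tool z [-0.127 -0.121 -0.12 ] x -0.035 0.043
```

The whole gripper is consistently about 40 mm higher than the reported TCP (tips at tool z ≈ -0.032, body at -0.098). So the real tip height is about eef z + 0.032, currently 0.111. I'll lower onto roller 1 and use the force reading to find contact.

Request:
move_arm(rows="0 0 0 0 0 0.012 0;0 0 0 0 0 0.01 0;0 0 0 0 0 0.008 0;0 0 0 0 0 0 0;0 0 0 0 0 0 0")

```text
t: 6.05
eef_pos: [0.4818, -0.0569, 0.0491]
ee_rot: [3.141, 0.0, 0.427]
force: [-0.1, 0.5, -0.4]
width: 0.0003
gripper_force: 0.0
```

Request:
move_arm(rows="0 0 0 0 0 0.002 0;0 0 0 0 0 0 0")

```text
t: 6.3
eef_pos: [0.4816, -0.0569, 0.0471]
ee_rot: [-3.142, -0.0, 0.427]
force: [0.2, 0.1, 0.0]
width: 0.0004
gripper_force: 0.0
```

Request:
move_arm(rows="0 0 0 0 0 0.002 0;0 0 0 0 0 0 0")

```text
t: 6.55
eef_pos: [0.4819, -0.0569, 0.0453]
ee_rot: [3.141, -0.001, 0.427]
force: [-0.8, 0.5, 3.2]
width: 0.0003
gripper_force: 1.6
```

Contact is at eef z ≈ 0.046. I'll press about 2.5 mm further and start the stroke.

Request:
move_arm(rows="0 0 0 0 0 0.0025 0;0 0 0 0.003 0 0 0;0 0 0 0.004 0 0 0;0 0 0 0.004 0 0 0")

```text
t: 7.05
eef_pos: [0.4921, -0.0522, 0.0427]
ee_rot: [3.141, -0.0, 0.427]
force: [0.2, 0.6, 4.4]
width: 0.0003
gripper_force: 2.3
```

Request:
move_arm(rows="0 0 0 0.004 0 0 0;0 0 0 0.004 0 0 0")

```text
t: 7.3
eef_pos: [0.4992, -0.0489, 0.0425]
ee_rot: [3.142, -0.0, 0.427]
force: [-0.0, 0.1, 4.8]
width: 0.0002
gripper_force: 2.0
```

Request:
move_arm(rows="0 0 0 0.004 0 0 0;0 0 0 0.004 0 0 0;0 0 0 0.004 0 0 0;0 0 0 0.004 0 0 0")

```text
t: 7.8
eef_pos: [0.5138, -0.0423, 0.0426]
ee_rot: [3.142, -0.0, 0.427]
force: [-0.4, -0.7, 4.7]
width: 0.0009
gripper_force: 2.1
```

Request:
move_arm(rows="0 0 0 0.005 0 0 0;0 0 0 0.005 0 0 0;0 0 0 0.005 0 0 0;0 0 0 0.005 0 0 0;0 0 0 0.005 0 0 0;0 0 0 0.005 0 0 0;0 0 0 0.005 0 0 0;0 0 0 0.005 0 0 0")

```text
t: 8.8
eef_pos: [0.5505, -0.0255, 0.0427]
ee_rot: [3.142, -0.001, 0.427]
force: [0.1, -0.1, 4.5]
width: 0.0005
gripper_force: 2.1
```

Request:
move_arm(rows="0 0 0 0.005 0 0 0;0 0 0 0.005 0 0 0;0 0 0 0.005 0 0 0;0 0 0 0.005 0 0 0;0 0 0 0.005 0 0 0;0 0 0 0.005 0 0 0;0 0 0 0.005 0 0 0;0 0 0 0.005 0 0 0")

```text
t: 9.8
eef_pos: [0.5868, -0.009, 0.0427]
ee_rot: [3.142, -0.0, 0.427]
force: [-0.8, 0.6, 4.8]
width: 0.0005
gripper_force: 2.3
```

Request:
move_arm(rows="0 0 0 0.005 0 0 0;0 0 0 0.005 0 0 0;0 0 0 0.005 0 0 0;0 0 0 0.005 0 0 0;0 0 0 0.005 0 0 0;0 0 0 0.005 0 0 0;0 0 0 0.005 0 0 0;0 0 0 0.005 0 0 0")

```text
t: 10.8
eef_pos: [0.6231, 0.0075, 0.0426]
ee_rot: [3.142, -0.0, 0.427]
force: [0.6, 1.9, 3.8]
width: 0.0003
gripper_force: 2.0
```

Request:
move_arm(rows="0 0 0 0.005 0 0 0;0 0 0 0.005 0 0 0;0 0 0 0.005 0 0 0;0 0 0 0.005 0 0 0;0 0 0 0.005 0 0 0;0 0 0 0.005 0 0 0")

```text
t: 11.55
eef_pos: [0.6504, 0.0199, 0.0427]
ee_rot: [3.142, -0.0, 0.427]
force: [-0.2, -0.0, 4.6]
width: 0.0003
gripper_force: 2.3
```

Request:
move_arm(rows="0 0 0 0.004 0 -0.003 0;0 0 0 0.003 0 -0.01 0;0 0 0 0 0 -0.05 0;0 0 0 0 0 -0.05 0;0 0 0 0 0 -0.03 0;0 0 0 0 0 0 0;0 0 0 0 0 0 0")

```text
t: 12.42
eef_pos: [0.6557, 0.0227, 0.185]
ee_rot: [-3.141, 0.001, 0.427]
force: [0.6, 0.2, -0.8]
width: 0.0005
gripper_force: 0.0
```

```bash
python3 - <<'E'
from h import *
im,d=arm.grab_frame("top");a=cv2.imread("pics/top0.png")
f=lambda i:cv2.resize(i[130:290,90:500],None,fx=1.9,fy=1.8)
cv2.imwrite("pics/end.png",np.vstack([f(a),f(im)]));print(arm.get_state()["eef_pos"],arm.get_state()["force"])
E
```

```text
[0.65551137 0.02257966 0.18448718] [-0.39574339  0.21609496 -0.47485117]
```

View pics/end.png

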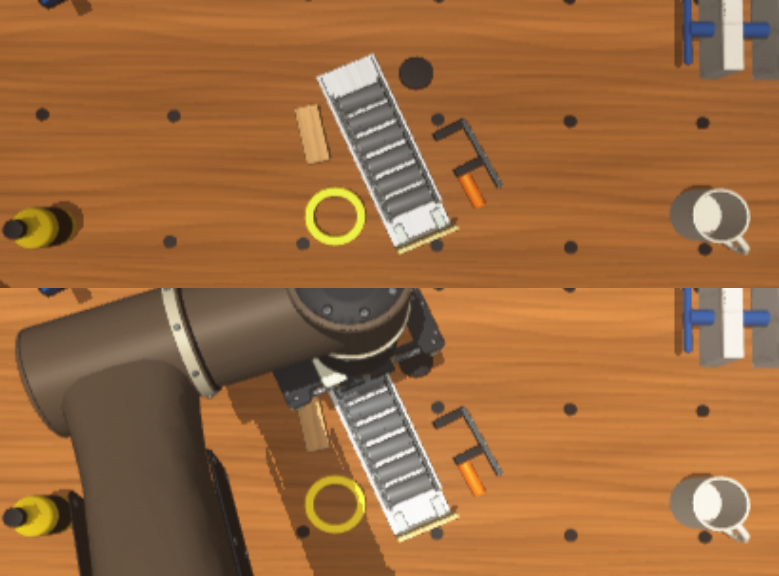

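The before and after views match: tape (335,215→503), clamp, mug and glue are all unmoved. The track is up, and the arm is clear and touching nothing.

```bash
python3 -c "
from station import arm
print(arm.job_done())"
```

```text
the job is handed in; nothing more can be done
None
```

I ran the closed fingertips along all six rollers from the stop plate to the open end at about 4–5 N, lifted clear and handed the job in at about 12.5 s; roller turn couldn't be read directly, and no verdict came back.

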